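Change the filling plate of a soap-bar mould for its cover plate

TASK

The soap-bar mould is full: lift the filling plate (the handled plate with four rectangular windows) off the mould's two pins and stack it squarely on top of the pile of flat blank plates. Then seat the solid cover plate with the handle over the mould's pins, fully down and flat on the mould. Set the plates down without dropping them, and leave the pile, the bottle, the jar and the beaker where they stand.

Things in the scene. Friction and masses are not known exactly. Their poses are not given: they have to be found in the camera images.
- mould: Grey plastic block, 180 (its x) x 120 (its y) x 45 mm high, fixed to the bench, with four soap bars in pockets in its top. Origin: centre of its underside, z up. Its place and yaw vary.
- mould_top (a point): Centre of the mould's flat top face, 45 mm above the bench, axes as the mould. Two steel pins stand on this face at x = -66 and +66 mm, y = 0: 10 mm in diameter, 20 mm tall, straight for 12 mm and then tapering to 4 mm at the tip. A seated plate's origin coincides with this point.
- filling_plate: Aluminium plate 160 (x) x 110 (y) x 6 mm (z), two round 16 mm pin holes at x = -66 and +66, y = 0 and four rectangular windows (51 x 29 mm); bar handle over its middle: 80 long (x), 14 wide (y), 14 tall, centre 35 mm above the underside, on posts at x = -33 and +33. Origin: centre of underside, z up; a half turn makes no difference. Starts on the mould's pins.
- cover_plate: Aluminium plate 160 (x) x 110 (y) x 6 mm (z), two round 16 mm pin holes at x = -66 and +66, y = 0, otherwise solid; bar handle over its middle: 80 long (x), 14 wide (y), 14 tall, centre 35 mm above the underside, on posts at x = -33 and +33. Origin: centre of underside, z up; a half turn makes no difference. Starts on the bench.
- upper_blank: Aluminium plate 160 (x) x 110 (y) x 6 mm (z), two round 16 mm pin holes at x = -66 and +66, y = 0, otherwise solid and flat, no handle: the upper of the pile of two blank plates. Origin: centre of its underside, 6 mm above the bench.
- lower_blank: Aluminium plate 160 (x) x 110 (y) x 6 mm (z), two round 16 mm pin holes at x = -66 and +66, y = 0, otherwise solid and flat, no handle: the lower plate of the pile, flat on the bench. Origin: centre of its underside.
- amber_bottle: Bystander: amber glass bottle with black cap, 44 mm in diameter, 105 mm high, upright. Origin: centre of its underside.
- cream_jar: Bystander: glass jar with aluminium lid, 68 mm in diameter, 65 mm high. Origin: centre of its underside.
- beaker: Bystander: glass beaker, 72 mm in diameter, 75 mm high, upright. Origin: centre of its underside.
Not all that is in view belongs to the job. Leave any green or yellow look-alike of the filling_plate alone.

How it is judged:
By the outcome, as a careful person would: the job done as asked, in the order asked, and still so for the second after the job is handed in, with the robot touching nothing.
It also fails if it takes over 72 s, if anything falls off the work surface, if the arm or the gripper's body presses on something with over 40 N, if the wrist force passes 120 N, or if a joint passes its speed limit or range.

ROBOT

A 6-joint arm with a two-finger parallel gripper is mounted at the origin on the work surface. World frame = base frame: x ahead of the robot, y to its left, z up, the work surface at z = 0. Lengths are in mm, angles in degrees, forces in N, time in s.
With the tool pointing down it reaches from about 300 to 850 mm from the base axis. Payload 4.2 kg.
Tool frame: the origin (TCP) lies at the very end of the fingers, on their centre line; the grasp point (between the pads) lies 19 mm behind it; z points along the fingers, y is the line along which they close (so a half turn about z gives the same grasp; the last joint's range is limited). The gripper opens to 91 mm and grips with 3 to 60 N. Pads are 32 mm wide; open, the fingers measure 118 mm over their backs; the gripper's body (76 mm by 178 mm) begins 60 mm behind the grasp point.
Start: joints at [-75.172, 18.312, 89.639, -0, 72.044, -1.146], TCP at [158.244, -552.813, 213.976] pointing down, gripper open.
Joint ranges: [-177.97, 177.97], [-48.28, 115.42], [12.27, 149.76], [-77.06, 257.06], [2.81, 150.46], [-146.56, 146.56]. Speed limits (degrees/s): [147.25, 147.25, 180, 180, 180, 180].

INTERFACE

Orientations are given as [roll, pitch, yaw] about the fixed x, y, z axes, in that order (R = Rz(yaw) Ry(pitch) Rx(roll)).
In Python, from workcell import env, grab_frame gives the robot as it stands. The module is installed in compiled form; this text tells all that it offers.
- The arm moves only by the tool move_arm, never from a script. Its argument "plan" is a list of rows, each an object of numbers: "tx", "ty", "tz": the shift along the tool's x, y, z in cm; "wx", "wy", "wz": the turn, a rotation vector about the tool's x, y, z in rad. In form: [{"tx": .., "ty": .., "tz": .., "wx": .., "wy": .., "wz": ..}, ...]. A call has 1 to 12 rows; each row shifts and turns the commanded pose from where the row before left it, along the tool's axes as they then stand; what a row does not reach is not made up. A row lasts 1/12 s, in which the tool goes at most 41.7 mm and 7.16 degrees, less where a joint would pass 70% of its speed; a pose out of reach is approached as far as the arm can. A call is refused whole if a number of a shift passes 4.17 or a number of a turn 0.125, either way. A call with a gripper value outside its range is refused whole. "gripper" is the finger opening in cm, from 0 to 9.12, set as the call begins (left out, the last holds). The fingers move at their own pace and stop on an object; "force" is the grip in N (left out, the last holds). Time passes only in rows, so rows that do not move let the fingers close. It gives the time, the measured TCP pose, the force, the opening and the grip force at its end, in the units of the state.
- env.state(): the state, without advancing time (a new reading comes with each control period).
- grab_frame(name): name is "scene" or "top" or "wrist"; returns a dict with "color" (420x560x3 uint8, red, green, blue), "vfov" (degrees; the focal length in pixels is half the picture's height over the tangent of half this angle, whatever the lens; pixels are square), "cx", "cy" (the principal point, pixels), "view" (4x4, takes a point from world to camera coordinates). Camera axes: x right, y up, looking along -z (the intrinsics and any distortion apply to the point x, -y, -z); pixel columns grow to the right and rows downward; lengths in mm; the calibration is good to about 2 mm. The wrist camera is an equidistant fisheye: a pixel r from the principal point sees the ray r / f radians off the axis. A picture is of the moment at which its call begins. There is no depth.
- env.job_done(): hands the job in; it is judged then, once.
The state is a dict: "time_s": time; "qpos": joint angles; "qvel": joint speeds; "effort": joint torques, N m; "ee_pos": TCP position; "ee_rot": TCP orientation; "force": force on the tool from outside, world axes, zero at the start; "torque": the same for the moment, N m; "gripper_width": finger opening in mm; "gripper_force": force on a finger pad.
Only numpy, scipy, OpenCV 4.12 (cv2) and the standard library are available. Lean on these libraries where they do the work, as an engineer would, in place of code of your own. Each camera call takes 0.05 s, during which the arm holds its last target. There are 200 camera calls.

## Working session

There is one attempt and no reset: what is moved stays moved. The work goes in short steps, Python scripts to look and compute and a tool call to move; the robot and the scene stay as the last step left them, time stands still between calls to the robot, and variables do not carry over. Pictures are saved under pics/ and viewed, at most 10 in all, crops included, and the job is handed in when it is done.

Besides the shell and the picture viewer there is one more tool, called after "Call:" by a JSON object that holds its "api" and its "payload". move_arm: Moves the arm, as the interface text tells. Its arguments: {"type":"object","properties":{"plan":{"type":"array","items":{"type":"object","properties":{"tx":{"type":"number"},"ty":{"type":"number"},"tz":{"type":"number"},"wx":{"type":"number"},"wy":{"type":"number"},"wz":{"type":"number"}}}},"gripper":{"type":"number"},"force":{"type":"number"}},"required":["plan"]}

```bash
mkdir -p pics; cat > h.py <<'E'
import numpy as np, cv2
from workcell import env, grab_frame
def save(n,f): cv2.imwrite(f'pics/{n}.png',f['color'][:,:,::-1])
def ray(f,u,v,fish=False):
    F=210/np.tan(np.radians(f['vfov'])/2); x=(u-f['cx']);y=(v-f['cy'])
    if fish:
        r=np.hypot(x,y); t=r/F; d=np.array([np.sin(t)*x/max(r,1e-9),-np.sin(t)*y/max(r,1e-9),-np.cos(t)])
    else: d=np.array([x/F,-y/F,-1])
    V=np.array(f['view']); R=V[:3,:3]; return -R.T@V[:3,3], R.T@d
def onz(f,u,v,z,fish=False):
    c,d=ray(f,u,v,fish); return c+d*(z-c[2])/d[2]
E
python3 - <<'E'
from h import *
import pickle
for n in ['scene','top']:
    f=grab_frame(n); save(n,f); pickle.dump(f,open(n+'.pkl','wb'))
    print(n,f['vfov'],f['cx'],f['cy'],np.round(f['view'],3).tolist(),f.keys())
print(env.state())
a=cv2.imread('pics/scene.png');b=cv2.imread('pics/top.png')
E
```

```text
scene 50.1412180437263 275.76354164516323 213.39796024690799 [[-0.477, 0.879, 0.008, 276.515], [-0.663, -0.366, 0.653, 317.063], [0.577, 0.306, 0.757, -1462.411], [0.0, 0.0, 0.0, 1.0]] dict_keys(['color', 'vfov', 'cx', 'cy', 'view'])
top 45.45285377040609 270.4003748393828 217.34355746981296 [[0.027, -1.0, 0.002, -44.253], [0.992, 0.027, 0.121, -537.681], [-0.121, -0.002, 0.993, -1284.596], [0.0, 0.0, 0.0, 1.0]] dict_keys(['color', 'vfov', 'cx', 'cy', 'view'])
{'time_s': 0.1, 'qpos': array([-7.51728885e+01,  1.83481559e+01,  8.96990753e+01, -8.87273954e-04,
        7.20432846e+01, -1.14603503e+00]), 'qvel': array([ 0.00158057, -0.11547385, -0.17609492, -0.11043294,  0.06321908,
       -0.14319644]), 'effort': array([-4.62465669e-04, -4.13334417e+01, -2.32510632e+01,  7.28535606e-02,
        4.21244034e-02, -4.65922597e-05]), 'ee_pos': array([ 158.11330386, -552.37077145,  213.20487491]), 'ee_rot': array([-1.79909485e+02, -9.66929879e-04,  1.59734199e+01]), 'force': array([ 0.16436205,  0.2772653 , -0.42726481]), 'torque': array([ 0.01532061,  0.08154874, -0.04637477]), 'gripper_force': 0.0, 'gripper_width': 90.94260548086747}
```

View pics/top.png

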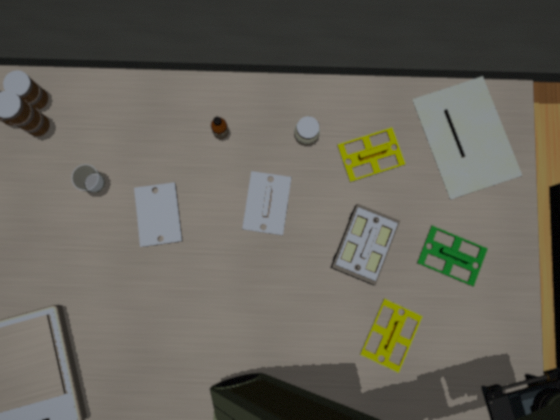

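View pics/scene.png

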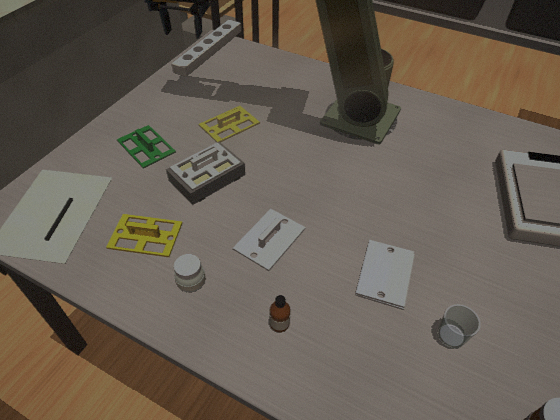

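The top view shows the filling plate on the grey mould at (366,243), with green (453,255) and yellow (371,153), (391,335) look-alikes lying on the bench. The solid cover with a handle is at (267,203), and the flat pile with two holes and no handle is at (158,214). The metallic plate on the mould fits the description; I'll measure it and confirm in a crop.

```bash
python3 - <<'E'
from h import *
import pickle
f=pickle.load(open('top.pkl','rb')); im=f['color'][:,:,::-1].copy()
hsv=cv2.cvtColor(im,cv2.COLOR_BGR2HSV)
print([hsv[p].tolist() for p in [(203,255),(214,158),(250,350),(180,230),(225,345),(219,380)]])
m=((hsv[:,:,1]<32)&(hsv[:,:,2]>125)).astype(np.uint8)*255
m[:160]=0
for n,(u,v),z in [('fill',(366,243),51),('cover',(267,203),6),('pile',(158,214),12)]:
    mm=np.zeros_like(m); mm[v-45:v+45,u-45:u+45]=m[v-45:v+45,u-45:u+45]
    mm=cv2.morphologyEx(mm,cv2.MORPH_OPEN,np.ones((2,2)))
    cs,_=cv2.findContours(mm,cv2.RETR_EXTERNAL,cv2.CHAIN_APPROX_NONE)
    c=max(cs,key=cv2.contourArea)[:,0]
    P=np.array([onz(f,a,b,z)[:2] for a,b in c],np.float32)
    r=cv2.minAreaRect(P); print(n,r, cv2.contourArea(max(cs,key=cv2.contourArea)))
    bx=cv2.boxPoints(cv2.minAreaRect(c)).astype(int); 
t=cv2.resize(im[150:300,115:415],None,fx=2.6,fy=2.6,interpolation=cv2.INTER_CUBIC)
t2=cv2.resize(cv2.cvtColor(m,cv2.COLOR_GRAY2BGR)[170:260,120:420],None,fx=2.0,fy=2.0)
o=np.zeros((390+180,780,3),np.uint8);o[:390]=t;o[390:,:600]=t2
cv2.imwrite('pics/c1.png',o)
E
```

```text
[[107, 23, 154], [110, 25, 154], [36, 47, 145], [16, 29, 130], [16, 28, 118], [109, 19, 148]]
fill ((473.6575012207031, -281.09283447265625), (108.99282836914062, 158.7190704345703), 69.35879516601562) 1973.0
cover ((577.818115234375, -20.688133239746094), (236.50732421875, 241.9721221923828), 1.5852537155151367) 6364.0
pile ((549.8357543945312, 270.9812316894531), (223.82073974609375, 243.5237579345703), 1.5833818912506104) 5220.0
```

View pics/c1.png

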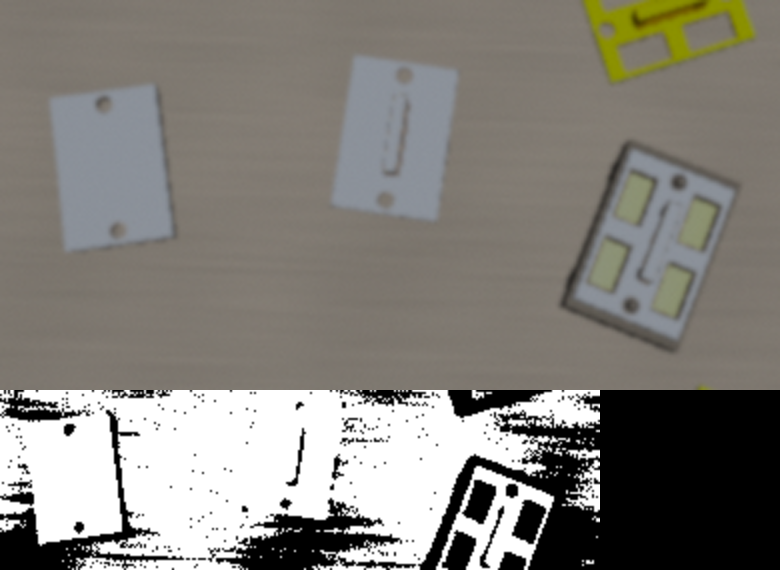

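The crop confirms it: the aluminium plate with four windows over the cream soap bars sits on the mould, the solid handled cover is in the middle, and the handle-less pile is on the left. I'll mask by bluish hue instead.

```bash
python3 - <<'E'
from h import *
import pickle
for cam,L in [('top',[('fill',(366,243),51),('cover',(267,203),6),('pile',(158,214),12)]),('scene',[('fill',(206,165),51),('cover',(268,238),6),('pile',(385,273),12)])]:
    f=pickle.load(open(cam+'.pkl','rb')); im=f['color'].astype(int)
    m=((im[:,:,2]-im[:,:,0]>2)&(im[:,:,2]>105)).astype(np.uint8)*255
    for n,(u,v),z in L:
        mm=np.zeros_like(m); w=48;mm[v-w:v+w,u-w:u+w]=m[v-w:v+w,u-w:u+w]
        mm=cv2.morphologyEx(mm,cv2.MORPH_OPEN,np.ones((3,3)) if n!='fill' else np.ones((2,2)))
        cs,_=cv2.findContours(mm,cv2.RETR_EXTERNAL,cv2.CHAIN_APPROX_NONE)
        c=max(cs,key=cv2.contourArea)[:,0]
        P=np.array([onz(f,a,b,z)[:2] for a,b in c],np.float32)
        print(cam,n,np.round(np.hstack(cv2.minAreaRect(P)),1))
E
```

```text
top fill [ 473.5 -281.   111.1  161.    69.4]
top cover [581.8 -17.9 109.9 159.9  83.1]
top pile [542.3 272.5 159.9 111.    9.5]Traceback (most recent call last):
  File "<stdin>", line 10, in <module>
ValueError: max() iterable argument is empty
```

```bash
cat >> h.py <<'E'
def go(x,y,z,yaw):
    "wz (rad) to be made first, then tx,ty,tz (cm) in turned tool axes"
    s=env.state(); p=s['ee_pos']; a=s['ee_rot'][2]; a,b=np.radians(a),np.radians(yaw)
    d=np.array([x,y,z])-p; c,n=np.cos(b),np.sin(b)
    w=-(b-a); w=(w+np.pi)%(2*np.pi)-np.pi
    print('wz',round(w,4),'t cm',np.round([(c*d[0]+n*d[1])/10,(n*d[0]-c*d[1])/10,-d[2]/10],3),'at',np.round(p,1),np.round(s['ee_rot'],2))
E
python3 - <<'E'
from h import *
import pickle
f=pickle.load(open('top.pkl','rb')); im=f['color'].astype(int)
m=((im[:,:,2]-im[:,:,0]>2)&(im[:,:,2]>105)).astype(np.uint8)*255
cs,h=cv2.findContours(m,cv2.RETR_CCOMP,cv2.CHAIN_APPROX_NONE)
for n,(u,v),z in [('fill',(366,243),51),('cover',(267,203),6),('pile',(158,214),12)]:
    for c,hh in zip(cs,h[0]):
        A=cv2.contourArea(c)
        if hh[3]>=0 and A>6:
            M=cv2.moments(c); q=np.array([M['m10'],M['m01']])/A
            if np.hypot(*(q-[u,v]))<40: print(n,round(A),np.round(q,1),np.round(onz(f,*q,z)[:2],1))
go(473.5,-281,170,-20.6)
E
```

```text
fill 42 [357.3 267.2] [ 414.1 -255.4]
fill 22 [361.6 256.1] [ 442.6 -266.3]
fill 278 [373.4 261.4] [ 429.9 -296.7]
fill 7 [365.5 242. ] [ 479.2 -276.2]
fill 278 [348.7 251.4] [ 454.  -233.1]
fill 7 [369.5 231. ] [ 508.  -286.4]
fill 277 [383.3 235.7] [ 496.8 -322. ]
fill 35 [375.6 219.8] [ 537.6 -302.1]
fill 271 [358.8 225.6] [ 521.2 -258.6]
cover 42 [263.1 226.6] [516.5 -10.6]
cover 100 [268.9 204.6] [576.3 -24.5]
cover 43 [270.3 178.5] [647.9 -26.4]
pile 40 [160.3 238.3] [477.1 261.3]
pile 38 [154.6 189.7] [607.4 283.5]
wz 0.6383 t cm [ 19.974 -36.499   4.32 ] at [ 158.1 -552.4  213.2] [-179.91   -0.     15.97]
```

Call:
{"api": "move_arm", "payload": {"plan": [{"wz":0.1064},{"wz":0.1064},{"wz":0.1064},{"wz":0.1064},{"wz":0.1064},{"wz":0.1064}]}}

```text
schema error: expected keys tx, ty, tz, wx, wy, wz
```

Call:
{"api": "move_arm", "payload": {"plan": [{"tx":1.66,"ty":-3.04,"tz":0.36},{"tx":1.66,"ty":-3.04,"tz":0.36},{"tx":1.66,"ty":-3.04,"tz":0.36},{"tx":1.66,"ty":-3.04,"tz":0.36},{"tx":1.66,"ty":-3.04,"tz":0.36},{"tx":1.66,"ty":-3.04,"tz":0.36},{"tx":1.66,"ty":-3.04,"tz":0.36},{"tx":1.66,"ty":-3.04,"tz":0.36},{"tx":1.66,"ty":-3.04,"tz":0.36},{"tx":1.66,"ty":-3.04,"tz":0.36},{"tx":1.66,"ty":-3.04,"tz":0.36},{"tx":1.66,"ty":-3.04,"tz":0.36}]}}

```text
schema error: expected keys tx, ty, tz, wx, wy, wz
```

Call:
{"api": "move_arm", "payload": {"plan": [{},{},{}]}}

```text
schema error: expected keys tx, ty, tz, wx, wy, wz
```

```bash
python3 - <<'E'
from h import *
import pickle
go(474.5,-279.5,61,-20.6)
f=grab_frame('wrist'); save('w1',f); pickle.dump(f,open('w1.pkl','wb')); print(f['vfov'],f['cx'],f['cy'])
E
```

```text
wz 0.6383 t cm [ 20.015 -36.674  15.22 ] at [ 158.1 -552.4  213.2] [-179.91   -0.     15.97]
65.70646984690485 276.8119554729095 211.47069086220216
```

View pics/w1.png

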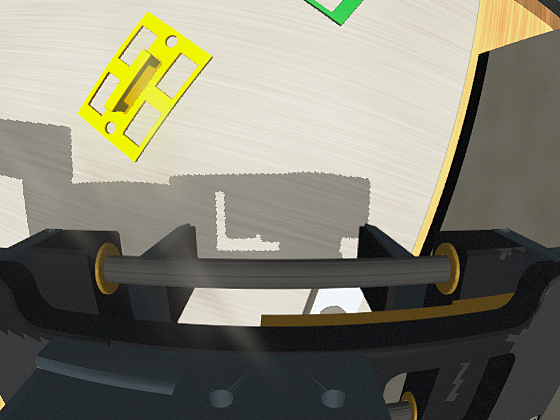

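The moves were refused because every key must be given, so this wrist view is still from the start pose: fingers at the bottom, the yellow look-alike at (145,87). Resending with full rows.

Call:
{"api": "move_arm", "payload": {"plan": [{"tx":0,"ty":0,"tz":0,"wx":0,"wy":0,"wz":0.1064},{"tx":0,"ty":0,"tz":0,"wx":0,"wy":0,"wz":0.1064},{"tx":0,"ty":0,"tz":0,"wx":0,"wy":0,"wz":0.1064},{"tx":0,"ty":0,"tz":0,"wx":0,"wy":0,"wz":0.1064},{"tx":0,"ty":0,"tz":0,"wx":0,"wy":0,"wz":0.1064},{"tx":0,"ty":0,"tz":0,"wx":0,"wy":0,"wz":0.1064}]}}

```text
time_s: 0.65
ee_pos: [158.2, -552.6, 213.6]
ee_rot: [-180.0, 0.0, -20.9]
force: [0.2, 0.2, 0.0]
gripper_width: 91.3
gripper_force: 0.0
```

Call:
{"api": "move_arm", "payload": {"plan": [{"tx":1.67,"ty":-3.05,"tz":0.36,"wx":0,"wy":0,"wz":0},{"tx":1.67,"ty":-3.05,"tz":0.36,"wx":0,"wy":0,"wz":0},{"tx":1.67,"ty":-3.05,"tz":0.36,"wx":0,"wy":0,"wz":0},{"tx":1.67,"ty":-3.05,"tz":0.36,"wx":0,"wy":0,"wz":0},{"tx":1.67,"ty":-3.05,"tz":0.36,"wx":0,"wy":0,"wz":0},{"tx":1.67,"ty":-3.05,"tz":0.36,"wx":0,"wy":0,"wz":0},{"tx":1.67,"ty":-3.05,"tz":0.36,"wx":0,"wy":0,"wz":0},{"tx":1.67,"ty":-3.05,"tz":0.36,"wx":0,"wy":0,"wz":0},{"tx":1.67,"ty":-3.05,"tz":0.36,"wx":0,"wy":0,"wz":0},{"tx":1.67,"ty":-3.05,"tz":0.36,"wx":0,"wy":0,"wz":0},{"tx":1.67,"ty":-3.05,"tz":0.36,"wx":0,"wy":0,"wz":0},{"tx":1.67,"ty":-3.05,"tz":0.36,"wx":0,"wy":0,"wz":0}]}}

```text
time_s: 1.65
ee_pos: [475.6, -279.3, 170.4]
ee_rot: [180.0, 0.0, -20.6]
force: [-0.2, -0.1, -0.3]
gripper_width: 91.3
gripper_force: 0.0
```

Call:
{"api": "move_arm", "payload": {"plan": [{"tx":0,"ty":0,"tz":0,"wx":0,"wy":0,"wz":0},{"tx":0,"ty":0,"tz":0,"wx":0,"wy":0,"wz":0},{"tx":0,"ty":0,"tz":0,"wx":0,"wy":0,"wz":0}]}}

```text
time_s: 1.9
ee_pos: [474.1, -280.8, 170.5]
ee_rot: [180.0, 0.1, -20.6]
force: [-0.6, -1.3, 0.5]
gripper_width: 91.3
gripper_force: 0.0
```

```bash
python3 - <<'E'
from h import *
import pickle
go(474.5,-279.5,61,-20.6); print(env.state()['qpos'].round(1))
f=grab_frame('wrist'); save('w2',f); pickle.dump(f,open('w2.pkl','wb')); print(f['vfov'],f['cx'],f['cy'])
E
```

```text
wz 0.0005 t cm [-0.011 -0.14  10.949] at [ 474.1 -280.8  170.5] [ 1.7997e+02  6.0000e-02 -2.0570e+01]
[-31.8  18.   96.7  -0.   65.4  78.8]
65.70646984690485 276.8119554729095 211.47069086220216
```

View pics/w2.png

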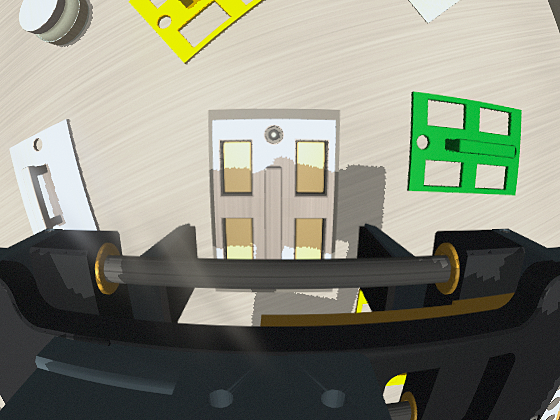

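The wrist view shows the filling plate under the gripper: handle at u≈274, far pin at (274,134), windows evenly placed either side. So the tool is aligned; I'll measure the bar and pin and descend.

```bash
python3 - <<'E'
from h import *
import pickle
f=pickle.load(open('w2.pkl','rb'));im=f['color']
for u,v,z in [(267,190,87),(281,190,87),(274,134,65),(266,134,51),(283,134,51),(221.5,167,51),(327,167,51),(236,141,51),(311,141,51),(210,110,45),(338,110,45)]: print((u,v),onz(f,u,v,z,True).round(1))
g=cv2.cvtColor(im,cv2.COLOR_RGB2GRAY); print(g[200,255:295].tolist(), g[134,258:292].tolist(), g[118:150,274].tolist())
E
```

```text
(267, 190) [ 496.5 -281.6   87. ]
(281, 190) [ 492.6 -292.1   87. ]
(274, 134) [ 536.3 -302.4   65. ]
(266, 134) [ 538.9 -295.6   51. ]
(283, 134) [ 533.6 -309.8   51. ]
(221.5, 167) [ 525.7 -247.3   51. ]
(327, 167) [ 492. -337.   51.]
(236, 141) [ 542.8 -268.3   51. ]
(311, 141) [ 519.1 -331.2   51. ]
(210, 110) [ 578.9 -255.5   45. ]
(338, 110) [ 537.5 -365.3   45. ]
[192, 192, 190, 188, 183, 186, 191, 188, 194, 152, 148, 181, 191, 184, 179, 182, 190, 191, 189, 183, 191, 186, 189, 191, 199, 173, 137, 176, 191, 192, 189, 191, 194, 183, 183, 188, 187, 185, 186, 186] [238, 238, 237, 239, 239, 237, 201, 156, 169, 166, 134, 109, 111, 204, 245, 240, 248, 236, 148, 106, 95, 152, 173, 170, 158, 226, 241, 238, 237, 237, 236, 238, 237, 237] [179, 232, 242, 239, 238, 240, 244, 136, 122, 174, 170, 97, 108, 117, 188, 246, 248, 251, 232, 140, 100, 91, 169, 176, 172, 190, 235, 241, 238, 238, 236, 237]
```

Call:
{"api": "move_arm", "payload": {"plan": [{"tx":0,"ty":-0.1,"tz":1.0,"wx":0,"wy":0,"wz":0},{"tx":0,"ty":0,"tz":1.2,"wx":0,"wy":0,"wz":0},{"tx":0,"ty":0,"tz":1.2,"wx":0,"wy":0,"wz":0},{"tx":0,"ty":0,"tz":1.2,"wx":0,"wy":0,"wz":0},{"tx":0,"ty":0,"tz":1.2,"wx":0,"wy":0,"wz":0},{"tx":0,"ty":0,"tz":1.2,"wx":0,"wy":0,"wz":0},{"tx":0,"ty":0,"tz":1.2,"wx":0,"wy":0,"wz":0},{"tx":0,"ty":0,"tz":1.0,"wx":0,"wy":0,"wz":0},{"tx":0,"ty":0,"tz":0.8,"wx":0,"wy":0,"wz":0},{"tx":0,"ty":0,"tz":0.6,"wx":0,"wy":0,"wz":0},{"tx":0,"ty":0,"tz":0.3,"wx":0,"wy":0,"wz":0},{"tx":0,"ty":0,"tz":0,"wx":0,"wy":0,"wz":0}]}}

```text
time_s: 2.95
ee_pos: [474.6, -279.8, 61.2]
ee_rot: [-180.0, 0.1, -20.6]
force: [0.6, 0.1, 0.7]
gripper_width: 91.6
gripper_force: 0.0
```

Call:
{"api": "move_arm", "payload": {"plan": [{"tx":0,"ty":0,"tz":0,"wx":0,"wy":0,"wz":0},{"tx":0,"ty":0,"tz":0,"wx":0,"wy":0,"wz":0},{"tx":0,"ty":0,"tz":0,"wx":0,"wy":0,"wz":0},{"tx":0,"ty":0,"tz":0,"wx":0,"wy":0,"wz":0},{"tx":0,"ty":0,"tz":0,"wx":0,"wy":0,"wz":0},{"tx":0,"ty":0,"tz":0,"wx":0,"wy":0,"wz":0},{"tx":0,"ty":0,"tz":0,"wx":0,"wy":0,"wz":0},{"tx":0,"ty":0,"tz":0,"wx":0,"wy":0,"wz":0},{"tx":0,"ty":0,"tz":0,"wx":0,"wy":0,"wz":0},{"tx":0,"ty":0,"tz":0,"wx":0,"wy":0,"wz":0},{"tx":0,"ty":0,"tz":0,"wx":0,"wy":0,"wz":0},{"tx":0,"ty":0,"tz":0,"wx":0,"wy":0,"wz":0}], "gripper": 0.5, "force": 40}}

```text
time_s: 3.95
ee_pos: [475.0, -279.5, 61.7]
ee_rot: [-180.0, 0.0, -20.6]
force: [0.5, 2.5, 0.1]
gripper_width: 14.0
gripper_force: 1.1
```

Call:
{"api": "move_arm", "payload": {"plan": [{"tx":0,"ty":0,"tz":0,"wx":0,"wy":0,"wz":0},{"tx":0,"ty":0,"tz":0,"wx":0,"wy":0,"wz":0},{"tx":0,"ty":0,"tz":0,"wx":0,"wy":0,"wz":0}]}}

```text
time_s: 4.2
ee_pos: [475.0, -279.5, 61.7]
ee_rot: [-180.0, 0.0, -20.6]
force: [0.4, 1.7, -0.4]
gripper_width: 13.9
gripper_force: 40.0
```

Call:
{"api": "move_arm", "payload": {"plan": [{"tx":0,"ty":0,"tz":-0.3,"wx":0,"wy":0,"wz":0},{"tx":0,"ty":0,"tz":-0.5,"wx":0,"wy":0,"wz":0},{"tx":0,"ty":0,"tz":-0.7,"wx":0,"wy":0,"wz":0},{"tx":0,"ty":0,"tz":-0.9,"wx":0,"wy":0,"wz":0},{"tx":0,"ty":0,"tz":-1.0,"wx":0,"wy":0,"wz":0},{"tx":0,"ty":0,"tz":-1.2,"wx":0,"wy":0,"wz":0},{"tx":0,"ty":0,"tz":-1.2,"wx":0,"wy":0,"wz":0},{"tx":0,"ty":0,"tz":-1.2,"wx":0,"wy":0,"wz":0},{"tx":0,"ty":0,"tz":-1.2,"wx":0,"wy":0,"wz":0},{"tx":0,"ty":0,"tz":-1.0,"wx":0,"wy":0,"wz":0},{"tx":0,"ty":0,"tz":-0.6,"wx":0,"wy":0,"wz":0},{"tx":0,"ty":0,"tz":-0.2,"wx":0,"wy":0,"wz":0}]}}

```text
time_s: 5.2
ee_pos: [475.5, -280.2, 163.4]
ee_rot: [180.0, -0.2, -20.6]
force: [-0.1, -0.5, -2.9]
gripper_width: 13.9
gripper_force: 40.0
```

```bash
python3 - <<'E'
from h import *
go(542.2,272.4,130,9.67); print(env.state()['force'])
f=grab_frame('wrist'); save('w3',f)
E
```

```text
wz -0.5284 t cm [ 15.854 -53.353   3.339] at [ 475.5 -280.2  163.4] [ 1.7996e+02 -1.5000e-01 -2.0600e+01]
[-0.10772474 -0.4639984  -2.94064488]
```

View pics/w3.png

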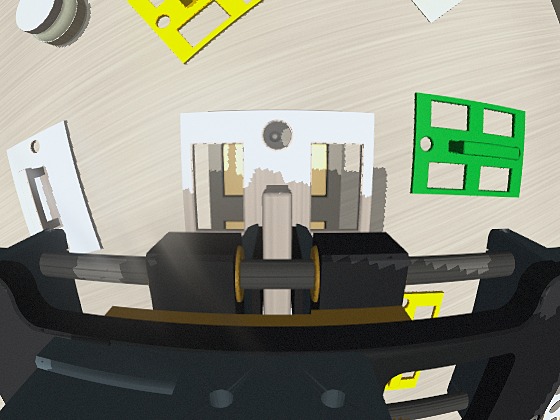

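The plate is held level, with its hole at (277,134). Turning and carrying it to the pile.

```bash
python3 - <<'E'
from h import *
f=grab_frame('wrist')
im=f['color'];g=cv2.cvtColor(im,cv2.COLOR_RGB2GRAY)
print(g[134,255:300].tolist()); print(g[112:158,277].tolist())
s=env.state();p=s['ee_pos'];b=np.radians(s['ee_rot'][2])
for uv in [(277,134),(180.5,150),(375,150),(182,113),(374,113)]:
    q=onz(f,*uv,p[2]-16.7+6,True)-p; print(uv,'plate x,y',(np.cos(b)*q[0]+np.sin(b)*q[1]).round(1),(-np.sin(b)*q[0]+np.cos(b)*q[1]).round(1))
E
```

```text
[238, 238, 238, 239, 238, 237, 229, 199, 124, 111, 117, 115, 116, 116, 108, 97, 101, 103, 134, 151, 157, 132, 105, 106, 101, 99, 139, 166, 171, 168, 168, 167, 166, 171, 168, 167, 161, 229, 235, 239, 237, 238, 238, 238, 239]
[238, 239, 237, 238, 238, 237, 238, 230, 202, 166, 121, 109, 114, 114, 114, 115, 115, 114, 111, 102, 102, 105, 105, 121, 123, 121, 107, 96, 88, 104, 119, 115, 116, 114, 113, 112, 111, 162, 229, 237, 240, 238, 238, 237, 238, 238]
(277, 134) plate x,y 66.1 -0.8
(180.5, 150) plate x,y 58.0 55.3
(375, 150) plate x,y 58.1 -57.9
(182, 113) plate x,y 79.6 53.9
(374, 113) plate x,y 79.7 -56.8
```

Call:
{"api": "move_arm", "payload": {"plan": [{"tx":0,"ty":0,"tz":0,"wx":0,"wy":0,"wz":-0.04},{"tx":0,"ty":0,"tz":0,"wx":0,"wy":0,"wz":-0.08},{"tx":0,"ty":0,"tz":0,"wx":0,"wy":0,"wz":-0.1},{"tx":0,"ty":0,"tz":0,"wx":0,"wy":0,"wz":-0.1},{"tx":0,"ty":0,"tz":0,"wx":0,"wy":0,"wz":-0.1},{"tx":0,"ty":0,"tz":0,"wx":0,"wy":0,"wz":-0.07},{"tx":0,"ty":0,"tz":0,"wx":0,"wy":0,"wz":-0.038}]}}

```text
time_s: 5.88
ee_pos: [474.4, -279.5, 160.7]
ee_rot: [-179.9, 0.1, 9.8]
force: [0.2, 0.4, -2.6]
gripper_width: 13.6
gripper_force: 40.0
```

Call:
{"api": "move_arm", "payload": {"plan": [{"tx":0.15,"ty":-0.5,"tz":0,"wx":0,"wy":0,"wz":0},{"tx":0.3,"ty":-1.0,"tz":0,"wx":0,"wy":0,"wz":0},{"tx":0.45,"ty":-1.5,"tz":0,"wx":0,"wy":0,"wz":0},{"tx":0.6,"ty":-2.0,"tz":0,"wx":0,"wy":0,"wz":0},{"tx":0.75,"ty":-2.5,"tz":0,"wx":0,"wy":0,"wz":0},{"tx":0.9,"ty":-3.0,"tz":0,"wx":0,"wy":0,"wz":0},{"tx":0.9,"ty":-3.0,"tz":0,"wx":0,"wy":0,"wz":0},{"tx":0.9,"ty":-3.0,"tz":0,"wx":0,"wy":0,"wz":0},{"tx":0.9,"ty":-3.0,"tz":0,"wx":0,"wy":0,"wz":0},{"tx":0.9,"ty":-3.0,"tz":0,"wx":0,"wy":0,"wz":0},{"tx":0.9,"ty":-3.0,"tz":0,"wx":0,"wy":0,"wz":0},{"tx":0.9,"ty":-3.0,"tz":0,"wx":0,"wy":0,"wz":0}]}}

```text
time_s: 6.88
ee_pos: [510.8, 17.9, 161.6]
ee_rot: [-180.0, 0.0, 9.6]
force: [0.0, -0.6, -3.1]
gripper_width: 13.5
gripper_force: 40.0
```

Call:
{"api": "move_arm", "payload": {"plan": [{"tx":0.9,"ty":-3.0,"tz":0,"wx":0,"wy":0,"wz":0},{"tx":0.9,"ty":-3.0,"tz":0,"wx":0,"wy":0,"wz":0},{"tx":0.9,"ty":-3.0,"tz":0,"wx":0,"wy":0,"wz":0},{"tx":0.9,"ty":-3.0,"tz":0,"wx":0,"wy":0,"wz":0},{"tx":0.9,"ty":-3.0,"tz":0,"wx":0,"wy":0,"wz":0},{"tx":0.75,"ty":-2.5,"tz":0,"wx":0,"wy":0,"wz":0},{"tx":0.6,"ty":-2.0,"tz":0,"wx":0,"wy":0,"wz":0},{"tx":0.5,"ty":-1.5,"tz":0,"wx":0,"wy":0,"wz":0},{"tx":0.3,"ty":-1.0,"tz":0,"wx":0,"wy":0,"wz":0},{"tx":0.15,"ty":-0.5,"tz":0,"wx":0,"wy":0,"wz":0},{"tx":0,"ty":0,"tz":0,"wx":0,"wy":0,"wz":0},{"tx":0,"ty":0,"tz":0,"wx":0,"wy":0,"wz":0}]}}

```text
time_s: 7.88
ee_pos: [540.5, 247.9, 161.5]
ee_rot: [179.9, 0.0, 9.6]
force: [0.3, -0.9, -3.4]
gripper_width: 13.8
gripper_force: 40.0
```

```bash
python3 - <<'E'
from h import *
import pickle
go(542.2,272.4,70,9.67); print(env.state()['force'])
for n in ['wrist','top']:
    f=grab_frame(n); save('p_'+n,f); pickle.dump(f,open('p_'+n+'.pkl','wb'))
E
```

```text
wz -0.0007 t cm [ 0.576 -2.383  9.153] at [540.5 247.9 161.5] [1.7995e+02 5.0000e-02 9.6300e+00]
[ 0.33903642 -0.88320044 -3.37221193]
```

View pics/p_wrist.png

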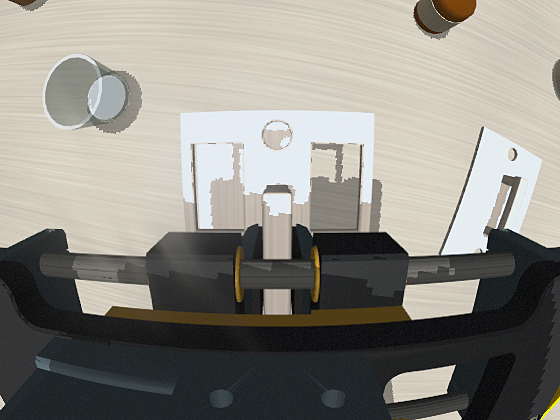

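Plate still level, hovering next to the pile. The beaker at (85,95) is well clear. Moving over the pile and descending to 70.

Call:
{"api": "move_arm", "payload": {"plan": [{"tx":0.1,"ty":-0.4,"tz":0.3,"wx":0,"wy":0,"wz":0},{"tx":0.15,"ty":-0.7,"tz":0.8,"wx":0,"wy":0,"wz":0},{"tx":0.15,"ty":-0.7,"tz":1.2,"wx":0,"wy":0,"wz":0},{"tx":0.1,"ty":-0.4,"tz":1.2,"wx":0,"wy":0,"wz":0},{"tx":0.07,"ty":-0.18,"tz":1.2,"wx":0,"wy":0,"wz":0},{"tx":0,"ty":0,"tz":1.2,"wx":0,"wy":0,"wz":0},{"tx":0,"ty":0,"tz":1.2,"wx":0,"wy":0,"wz":0},{"tx":0,"ty":0,"tz":1.0,"wx":0,"wy":0,"wz":0},{"tx":0,"ty":0,"tz":0.7,"wx":0,"wy":0,"wz":0},{"tx":0,"ty":0,"tz":0.3,"wx":0,"wy":0,"wz":0},{"tx":0,"ty":0,"tz":0,"wx":0,"wy":0,"wz":0},{"tx":0,"ty":0,"tz":0,"wx":0,"wy":0,"wz":0}]}}

```text
time_s: 8.98
ee_pos: [542.7, 273.2, 70.8]
ee_rot: [-180.0, -0.0, 9.6]
force: [0.5, -0.3, -3.3]
gripper_width: 13.4
gripper_force: 40.0
```

```bash
python3 - <<'E'
from h import *
import pickle
go(542.2,272.4,32,9.67); print(env.state()['force'])
fs=[grab_frame(n)['color'][:,:,::-1] for n in ['wrist','scene','top']]
a=fs[0][60:240,150:420]; b=cv2.resize(fs[1][200:330,320:460],None,fx=2.85,fy=2.85,interpolation=3);c=cv2.resize(fs[2][160:260,105:215],None,fx=3.6,fy=3.6,interpolation=3)
o=np.zeros((600,800,3),np.uint8); o[:180,:270]=a; o[200:200+b.shape[0],:b.shape[1]]=b; o[:c.shape[0],404:404+min(c.shape[1],396)]=c[:,:396]
cv2.imwrite('pics/p2.png',o)
E
```

```text
wz -0.0004 t cm [-0.067  0.071  3.884] at [542.7 273.2  70.8] [-1.80e+02 -3.00e-02  9.65e+00]
[ 0.49325933 -0.26032557 -3.32144099]
```

View pics/p2.png

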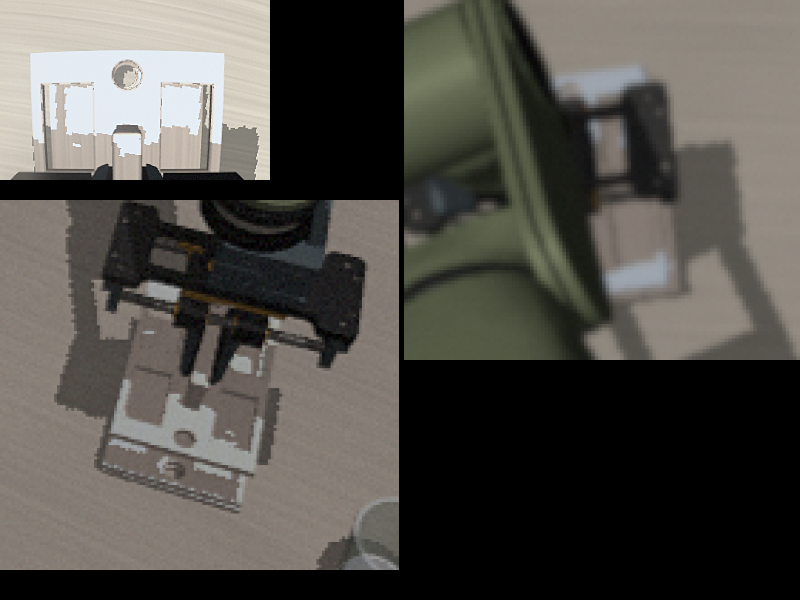

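The scene crop shows the plate hole at (185,437) above the pile hole at (172,470), so the camera's own error cancels in a comparison of the two.

```bash
python3 - <<'E'
from h import *
f=grab_frame('scene')
im=f['color'].astype(int); g=cv2.cvtColor(f['color'],cv2.COLOR_RGB2GRAY)
def cen(u,v,r=8):
    w=g[v-r:v+r+1,u-r:u+r+1]; _,t=cv2.threshold(w,0,255,cv2.THRESH_BINARY_INV+cv2.THRESH_OTSU)
    n,l,st,c=cv2.connectedComponentsWithStats(t); k=l[r,r]; 
    return (c[k]+[u-r,v-r],st[k]) if k else None
for uv,z in [((385,283),60.1),((381,295),12)]:
    r=cen(*uv); print(r, onz(f,*uv,z).round(1), onz(f,*r[0],z).round(1) if r else '')
    print(g[uv[1]-6:uv[1]+7,uv[0]-8:uv[0]+9])
a=np.radians(9.65); print('tool says hole at',[542.7+66*np.cos(a),273.2+66*np.sin(a)],'pile hole est 607.4,283.5')
E
```

```text
(array([384.2195122 , 283.17073171]), array([ 4,  5,  8,  7, 41], dtype=int32)) [608.5 285.8  60.1] [609.7 284.4  60.1]
[[146 158 156 157 160 157 157 153 154 157 156 158 155 158 157 155 159]
 [153 156 157 159 154 160 159 154 155 158 156 159 160 158 151 159 154]
 [154 160 156 159 156 155 155 155 160 159 154 156 160 155 157 158 160]
 [155 158 157 155 154 133 115 122 129 150 158 158 159 155 155 156 158]
 [156 157 157 154 120  80  79  76  63  89 135 154 158 156 156 159 160]
 [155 152 157 155 107  98 103 105  97  81  85 135 158 154 158 157 154]
 [157 157 159 150 114 102 113 104 103 103  60 122 156 160 157 160 153]
 [158 155 159 161 121 100 109 103 104 102  82  80 145 160 155 156 129]
 [161 159 158 159 142 114 105 103 103 102  99 140 157 156 156 159 156]
 [152 153 157 160 161 153 125 111 108 110 131 153 155 158 156 154 156]
 [ 66  81 127 135 153 155 162 162 160 162 158 157 158 154 159 157 157]
 [ 87  75  70  68  87  89 128 152 158 158 155 160 159 159 159 155 153]
 [106 110  98  98  90  75  69  58  84 121 130 150 155 159 160 157 162]]
(array([381.11538462, 295.32211538]), array([  0,   0,  
[... 400 characters left out ...]
90  98 104  98 149 157]
 [103 103  98 152 138  94  86  79  71  75  77  71  97 102  96 143 109]
 [103 102  98 146 134 126 127 133  89  67  63  67  94 102  99  98  94]
 [108 103 100  97  99 114 125 129  90  72  59  76  96 100 102  98 101]
 [138 116 101 104 107 100 103 118  88  70  83 100 103  95 101  97  99]
 [ 72  91  97 129 157 120 105 108 109 103 102 101 104 104 101  96 100]
 [111 102  81  71  65  88 131 137 163 121 106 102  99  97  96  98  99]
 [ 76  66  83 117  89  94  79  76  86  88 128 113  98 101 102  97  94]
 [121  85  86  78  75  90 113 116  89  78  74  72  85 129 154 118 101]]
tool says hole at [np.float64(607.7661084785949), np.float64(284.26352237995326)] pile hole est 607.4,283.5
```

Views agree to about 1 mm, so I'm lowering gently.

Call:
{"api": "move_arm", "payload": {"plan": [{"tx":0,"ty":0,"tz":0.3,"wx":0,"wy":0,"wz":0},{"tx":-0.02,"ty":0,"tz":0.6,"wx":0,"wy":0,"wz":0},{"tx":0,"ty":0,"tz":0.7,"wx":0,"wy":0,"wz":0},{"tx":0,"ty":0,"tz":0.7,"wx":0,"wy":0,"wz":0},{"tx":0,"ty":0,"tz":0.6,"wx":0,"wy":0,"wz":0},{"tx":0,"ty":0,"tz":0.5,"wx":0,"wy":0,"wz":0},{"tx":0,"ty":0,"tz":0.3,"wx":0,"wy":0,"wz":0},{"tx":0,"ty":0,"tz":0.2,"wx":0,"wy":0,"wz":0},{"tx":0,"ty":0,"tz":0.1,"wx":0,"wy":0,"wz":0},{"tx":0,"ty":0,"tz":0,"wx":0,"wy":0,"wz":0},{"tx":0,"ty":0,"tz":0,"wx":0,"wy":0,"wz":0},{"tx":0,"ty":0,"tz":0,"wx":0,"wy":0,"wz":0}]}}

```text
time_s: 10.18
ee_pos: [542.5, 273.2, 31.1]
ee_rot: [-180.0, -0.0, 9.7]
force: [0.3, -0.4, -3.6]
gripper_width: 13.7
gripper_force: 40.0
```

Call:
{"api": "move_arm", "payload": {"plan": [{"tx":0,"ty":0,"tz":0.05,"wx":0,"wy":0,"wz":0},{"tx":0,"ty":0,"tz":0.05,"wx":0,"wy":0,"wz":0},{"tx":0,"ty":0,"tz":0,"wx":0,"wy":0,"wz":0},{"tx":0,"ty":0,"tz":0,"wx":0,"wy":0,"wz":0}]}}

```text
time_s: 10.52
ee_pos: [542.2, 273.1, 29.7]
ee_rot: [180.0, -0.0, 9.6]
force: [0.1, -0.4, -3.3]
gripper_width: 13.7
gripper_force: 40.0
```

Call:
{"api": "move_arm", "payload": {"plan": [{"tx":0,"ty":0,"tz":0.04,"wx":0,"wy":0,"wz":0},{"tx":0,"ty":0,"tz":0.04,"wx":0,"wy":0,"wz":0},{"tx":0,"ty":0,"tz":0,"wx":0,"wy":0,"wz":0},{"tx":0,"ty":0,"tz":0,"wx":0,"wy":0,"wz":0}]}}

```text
time_s: 10.85
ee_pos: [542.2, 273.1, 28.9]
ee_rot: [180.0, 0.0, 9.6]
force: [-0.6, 0.9, -3.4]
gripper_width: 13.8
gripper_force: 40.0
```

Call:
{"api": "move_arm", "payload": {"plan": [{"tx":0,"ty":0,"tz":0.03,"wx":0,"wy":0,"wz":0},{"tx":0,"ty":0,"tz":0,"wx":0,"wy":0,"wz":0},{"tx":0,"ty":0,"tz":0,"wx":0,"wy":0,"wz":0}]}}

```text
time_s: 11.1
ee_pos: [542.3, 273.1, 28.8]
ee_rot: [180.0, -0.0, 9.6]
force: [-0.5, -0.3, -2.3]
gripper_width: 13.6
gripper_force: 40.0
```

Call:
{"api": "move_arm", "payload": {"plan": [{"tx":0,"ty":0,"tz":0.04,"wx":0,"wy":0,"wz":0},{"tx":0,"ty":0,"tz":0,"wx":0,"wy":0,"wz":0},{"tx":0,"ty":0,"tz":0,"wx":0,"wy":0,"wz":0}]}}

```text
time_s: 11.35
ee_pos: [542.3, 273.1, 28.7]
ee_rot: [-180.0, -0.0, 9.6]
force: [-1.4, -1.2, 2.5]
gripper_width: 13.6
gripper_force: 40.0
```

```bash
python3 - <<'E'
from h import *
s=env.state(); print(s['force'],s['torque'],s['ee_pos'])
E
```

```text
[-1.38290699 -1.17798019  2.46758596] [-0.12972952  0.30783386 -0.06629456] [542.31011012 273.1034878   28.7211944 ]
```

Call:
{"api": "move_arm", "payload": {"plan": [{"tx":0,"ty":0,"tz":0,"wx":0,"wy":0,"wz":0},{"tx":0,"ty":0,"tz":0,"wx":0,"wy":0,"wz":0},{"tx":0,"ty":0,"tz":0,"wx":0,"wy":0,"wz":0},{"tx":0,"ty":0,"tz":0,"wx":0,"wy":0,"wz":0},{"tx":0,"ty":0,"tz":0,"wx":0,"wy":0,"wz":0},{"tx":0,"ty":0,"tz":0,"wx":0,"wy":0,"wz":0},{"tx":0,"ty":0,"tz":0,"wx":0,"wy":0,"wz":0},{"tx":0,"ty":0,"tz":0,"wx":0,"wy":0,"wz":0}], "gripper": 7}}

```text
time_s: 12.02
ee_pos: [542.3, 273.1, 28.2]
ee_rot: [180.0, -0.0, 9.6]
force: [-0.2, 0.5, 0.1]
gripper_width: 64.1
gripper_force: 0.0
```

Call:
{"api": "move_arm", "payload": {"plan": [{"tx":0,"ty":0,"tz":-0.4,"wx":0,"wy":0,"wz":0},{"tx":0,"ty":0,"tz":-0.9,"wx":0,"wy":0,"wz":0},{"tx":0,"ty":0,"tz":-1.4,"wx":0,"wy":0,"wz":0},{"tx":0,"ty":0,"tz":-1.8,"wx":0,"wy":0,"wz":0},{"tx":0,"ty":0,"tz":-1.8,"wx":0,"wy":0,"wz":0},{"tx":0,"ty":0,"tz":-1.8,"wx":0,"wy":0,"wz":0},{"tx":0,"ty":0,"tz":-1.8,"wx":0,"wy":0,"wz":0},{"tx":0,"ty":0,"tz":-1.6,"wx":0,"wy":0,"wz":0},{"tx":0,"ty":0,"tz":-1.0,"wx":0,"wy":0,"wz":0},{"tx":0,"ty":0,"tz":-0.5,"wx":0,"wy":0,"wz":0},{"tx":0,"ty":0,"tz":0,"wx":0,"wy":0,"wz":0},{"tx":0,"ty":0,"tz":0,"wx":0,"wy":0,"wz":0}]}}

```text
time_s: 13.02
ee_pos: [541.9, 272.9, 157.9]
ee_rot: [180.0, 0.0, 9.6]
force: [-0.1, -0.6, 0.8]
gripper_width: 70.1
gripper_force: 0.0
```

```bash
python3 - <<'E'
from h import *
go(582,-18.3,120,-6.9)
f=grab_frame('scene')['color'][:,:,::-1];w=grab_frame('wrist')['color'][:,:,::-1]
o=np.zeros((600,800,3),np.uint8); o[:280,:400]=w[:280,100:500]; c=cv2.resize(f[210:320,330:440],None,fx=3.6,fy=3.6,interpolation=3); o[:396,404:800]=c
cv2.imwrite('pics/p3.png',o)
E
```

```text
wz 0.2888 t cm [ 7.478 28.43   3.786] at [541.9 272.9 157.9] [1.7998e+02 4.0000e-02 9.6500e+00]
```

View pics/p3.png

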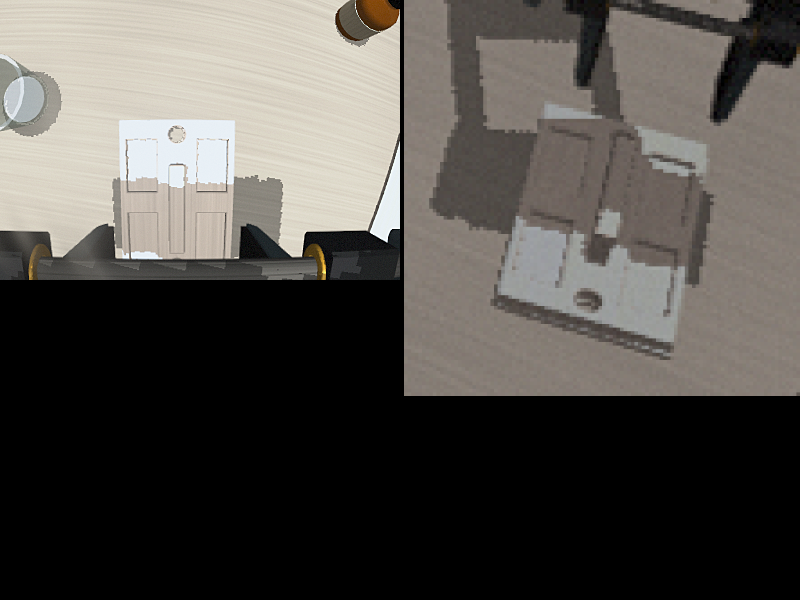

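The filling plate lies squarely on the pile, with edges and hole (587,298 in the crop) lined up. Now the cover plate.

Call:
{"api": "move_arm", "payload": {"plan": [{"tx":0,"ty":0,"tz":0,"wx":0,"wy":0,"wz":0.0963},{"tx":0,"ty":0,"tz":0,"wx":0,"wy":0,"wz":0.0963},{"tx":0,"ty":0,"tz":0,"wx":0,"wy":0,"wz":0.0963},{"tx":0.83,"ty":3.16,"tz":0,"wx":0,"wy":0,"wz":0},{"tx":0.83,"ty":3.16,"tz":0,"wx":0,"wy":0,"wz":0},{"tx":0.83,"ty":3.16,"tz":0,"wx":0,"wy":0,"wz":0},{"tx":0.83,"ty":3.16,"tz":0,"wx":0,"wy":0,"wz":0},{"tx":0.83,"ty":3.16,"tz":0,"wx":0,"wy":0,"wz":0},{"tx":0.83,"ty":3.16,"tz":0,"wx":0,"wy":0,"wz":0},{"tx":0.83,"ty":3.16,"tz":0,"wx":0,"wy":0,"wz":0},{"tx":0.83,"ty":3.16,"tz":0,"wx":0,"wy":0,"wz":0},{"tx":0.83,"ty":3.16,"tz":0,"wx":0,"wy":0,"wz":0}]}}

```text
time_s: 14.12
ee_pos: [581.7, -19.8, 157.2]
ee_rot: [180.0, 0.1, -6.9]
force: [0.3, 0.2, -0.5]
gripper_width: 70.2
gripper_force: 0.0
```

Call:
{"api": "move_arm", "payload": {"plan": [{"tx":0,"ty":0,"tz":0,"wx":0,"wy":0,"wz":0},{"tx":0,"ty":0,"tz":0,"wx":0,"wy":0,"wz":0},{"tx":0,"ty":0,"tz":0,"wx":0,"wy":0,"wz":0},{"tx":0,"ty":0,"tz":0,"wx":0,"wy":0,"wz":0}]}}

```text
time_s: 14.45
ee_pos: [581.9, -17.1, 157.7]
ee_rot: [-180.0, 0.1, -6.8]
force: [-0.5, -0.3, -0.5]
gripper_width: 70.1
gripper_force: 0.0
```

```bash
python3 - <<'E'
from h import *
go(582,-18.3,16.5,-6.9)
f=grab_frame('wrist'); s=env.state(); p=s['ee_pos'];b=np.radians(s['ee_rot'][2])
g=cv2.cvtColor(f['color'],cv2.COLOR_RGB2GRAY); w=g[60:225,180:380]
e=cv2.HoughCircles(cv2.medianBlur(w,3),cv2.HOUGH_GRADIENT,1,30,param1=100,param2=10,minRadius=5,maxRadius=11)
for c in (e[0][:4] if e is not None else []):
    q=onz(f,c[0]+180,c[1]+60,6,True)-p; print(c+[180,60,0],'plate x,y',(np.cos(b)*q[0]+np.sin(b)*q[1]).round(1),(-np.sin(b)*q[0]+np.cos(b)*q[1]).round(1))
for v,z in [(160,6),(190,41),(205,41)]:
    d=np.diff(g[v,200:350].astype(int)); i=np.where(abs(d)>25)[0]; print(v,[(int(k)+200,(-np.sin(b)*(r:=onz(f,k+200.5,v,z,True)-p)[0]+np.cos(b)*r[1]).round(1)) for k in i])
E
```

```text
wz 0.001 t cm [ 0.027  0.115 14.122] at [581.9 -17.1 157.7] [-1.7999e+02  7.0000e-02 -6.8400e+00]
[276.5        171.5          8.19999981] plate x,y 28.1 -0.5
[276.5 134.5   8. ] plate x,y 65.2 -0.5
160 []
190 [(215, np.float64(55.3)), (222, np.float64(48.7)), (268, np.float64(6.7)), (270, np.float64(4.9)), (283, np.float64(-6.8)), (284, np.float64(-7.7)), (331, np.float64(-50.6))]
205 [(215, np.float64(55.8)), (223, np.float64(48.3)), (268, np.float64(6.8)), (270, np.float64(5.0)), (283, np.float64(-6.9)), (284, np.float64(-7.8)), (330, np.float64(-50.2))]
```

Call:
{"api": "move_arm", "payload": {"plan": [{"tx":-0.03,"ty":0.02,"tz":0.6,"wx":0,"wy":0,"wz":0},{"tx":0,"ty":0,"tz":1.3,"wx":0,"wy":0,"wz":0},{"tx":0,"ty":0,"tz":1.8,"wx":0,"wy":0,"wz":0},{"tx":0,"ty":0,"tz":1.8,"wx":0,"wy":0,"wz":0},{"tx":0,"ty":0,"tz":1.8,"wx":0,"wy":0,"wz":0},{"tx":0,"ty":0,"tz":1.8,"wx":0,"wy":0,"wz":0},{"tx":0,"ty":0,"tz":1.8,"wx":0,"wy":0,"wz":0},{"tx":0,"ty":0,"tz":1.4,"wx":0,"wy":0,"wz":0},{"tx":0,"ty":0,"tz":0.9,"wx":0,"wy":0,"wz":0},{"tx":0,"ty":0,"tz":0.6,"wx":0,"wy":0,"wz":0},{"tx":0,"ty":0,"tz":0.3,"wx":0,"wy":0,"wz":0},{"tx":0,"ty":0,"tz":0,"wx":0,"wy":0,"wz":0}]}}

```text
time_s: 15.5
ee_pos: [581.8, -18.1, 16.9]
ee_rot: [180.0, 0.0, -6.9]
force: [0.5, -0.6, 0.0]
gripper_width: 70.4
gripper_force: 0.0
```

Call:
{"api": "move_arm", "payload": {"plan": [{"tx":0,"ty":0,"tz":0,"wx":0,"wy":0,"wz":0},{"tx":0,"ty":0,"tz":0,"wx":0,"wy":0,"wz":0},{"tx":0,"ty":0,"tz":0,"wx":0,"wy":0,"wz":0},{"tx":0,"ty":0,"tz":0,"wx":0,"wy":0,"wz":0},{"tx":0,"ty":0,"tz":0,"wx":0,"wy":0,"wz":0},{"tx":0,"ty":0,"tz":0,"wx":0,"wy":0,"wz":0},{"tx":0,"ty":0,"tz":0,"wx":0,"wy":0,"wz":0},{"tx":0,"ty":0,"tz":0,"wx":0,"wy":0,"wz":0},{"tx":0,"ty":0,"tz":0,"wx":0,"wy":0,"wz":0},{"tx":0,"ty":0,"tz":0,"wx":0,"wy":0,"wz":0},{"tx":0,"ty":0,"tz":0,"wx":0,"wy":0,"wz":0},{"tx":0,"ty":0,"tz":0,"wx":0,"wy":0,"wz":0}], "gripper": 0.5, "force": 40}}

```text
time_s: 16.5
ee_pos: [581.9, -18.3, 17.3]
ee_rot: [-180.0, -0.0, -6.9]
force: [-0.6, 1.7, -0.3]
gripper_width: 13.5
gripper_force: 40.0
```

Call:
{"api": "move_arm", "payload": {"plan": [{"tx":0,"ty":0,"tz":0,"wx":0,"wy":0,"wz":0},{"tx":0,"ty":0,"tz":0,"wx":0,"wy":0,"wz":0}]}}

```text
time_s: 16.67
ee_pos: [581.9, -18.3, 17.2]
ee_rot: [-180.0, -0.0, -6.9]
force: [0.5, 1.3, 0.0]
gripper_width: 13.8
gripper_force: 40.0
```

Call:
{"api": "move_arm", "payload": {"plan": [{"tx":0,"ty":0,"tz":-0.4,"wx":0,"wy":0,"wz":0},{"tx":0,"ty":0,"tz":-0.8,"wx":0,"wy":0,"wz":0},{"tx":0,"ty":0,"tz":-1.2,"wx":0,"wy":0,"wz":0},{"tx":0,"ty":0,"tz":-1.5,"wx":0,"wy":0,"wz":0},{"tx":0,"ty":0,"tz":-1.6,"wx":0,"wy":0,"wz":0},{"tx":0,"ty":0,"tz":-1.6,"wx":0,"wy":0,"wz":0},{"tx":0,"ty":0,"tz":-1.6,"wx":0,"wy":0,"wz":0},{"tx":0,"ty":0,"tz":-1.6,"wx":0,"wy":0,"wz":0},{"tx":0,"ty":0,"tz":-1.4,"wx":0,"wy":0,"wz":0},{"tx":0,"ty":0,"tz":-1.0,"wx":0,"wy":0,"wz":0},{"tx":0,"ty":0,"tz":-0.5,"wx":0,"wy":0,"wz":0},{"tx":0,"ty":0,"tz":0,"wx":0,"wy":0,"wz":0}]}}

```text
time_s: 17.67
ee_pos: [582.4, -18.5, 150.4]
ee_rot: [180.0, -0.1, -6.9]
force: [0.8, 0.3, -3.2]
gripper_width: 13.8
gripper_force: 40.0
```

```bash
python3 - <<'E'
from h import *
go(475,-279.5,100,-20.6)
f=grab_frame('wrist'); s=env.state(); p=s['ee_pos'];b=np.radians(s['ee_rot'][2])
g=cv2.cvtColor(f['color'],cv2.COLOR_RGB2GRAY); w=g[100:170,230:330]
e=cv2.HoughCircles(cv2.medianBlur(w,3),cv2.HOUGH_GRADIENT,1,30,param1=100,param2=10,minRadius=9,maxRadius=19)
for c in (e[0][:4] if e is not None else []):
    q=onz(f,c[0]+230,c[1]+100,p[2]-17.2+6,True)-p; print(c+[230,100,0],'plate x,y',(np.cos(b)*q[0]+np.sin(b)*q[1]).round(1),(-np.sin(b)*q[0]+np.cos(b)*q[1]).round(1))
# mould pins from the top camera, plate gone
f=grab_frame('top'); im=f['color']; save('t4',f)
import pickle; pickle.dump(f,open('t4.pkl','wb'))
g=cv2.cvtColor(im,cv2.COLOR_RGB2GRAY)
c=cv2.resize(im[190:295,315:415,::-1],None,fx=5.6,fy=5.6,interpolation=3); cv2.imwrite('pics/t4c.png',c)
E
```

```text
wz 0.2391 t cm [-0.872 28.208  5.043] at [582.4 -18.5 150.4] [ 1.8e+02 -1.2e-01 -6.9e+00]
[276.5        135.5         14.30000019] plate x,y 65.3 -0.3
```

View pics/t4c.png

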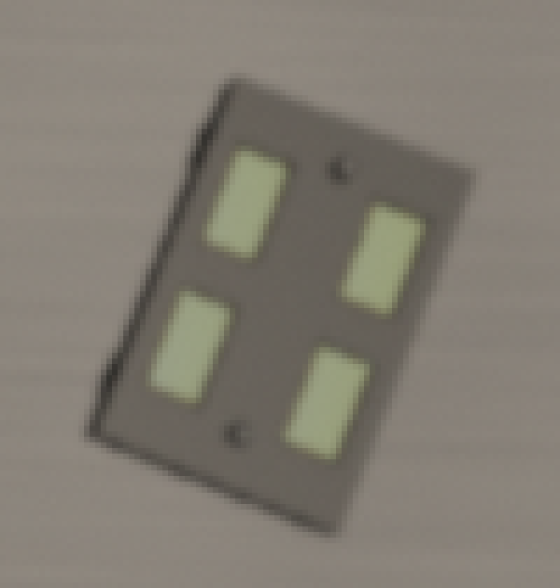

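The bare mould is in clear view, with pins at crop (340,170) and (235,433) and the four soap bars symmetric. Computing its centre from the bars and top-face outline.

```bash
python3 - <<'E'
from h import *
import pickle
f=pickle.load(open('t4.pkl','rb')); im=f['color'].astype(int)[190:295,315:415]
m=((np.minimum(im[:,:,0],im[:,:,1])-im[:,:,2])>18).astype(np.uint8)
n,l,st,c=cv2.connectedComponentsWithStats(m)
P=np.array([onz(f,*(c[i]+[315,190]),45)[:2] for i in range(1,n) if st[i,4]>80]); print(st[1:,4],P.round(1),P.mean(0))
q=[onz(f,315+u/5.6-.4,190+v/5.6-.4,z) for u,v,z in [(340,170,55),(235,433,55)]]; print(np.round(q,1),np.mean(q,0),np.degrees(np.arctan2(*(q[0]-q[1])[[1,0]])))
P=P[np.argsort(P[:,0])]
print(np.degrees(np.arctan2(*(P[2]-P[0])[::-1])),np.degrees(np.arctan2(*(P[3]-P[1])[::-1])))
E
```

```text
[192 201 189 201] [[ 521.1 -258.8]
 [ 497.1 -322.2]
 [ 454.2 -233.6]
 [ 430.  -296.7]] [ 475.60857664 -277.83951658]
[[ 536.6 -300.6   55. ]
 [ 414.6 -252.9   55. ]] [ 475.58598085 -276.74411113   55.        ] -21.321625662494306
-20.853468740121208 -20.60334820345649
```

Call:
{"api": "move_arm", "payload": {"plan": [{"tx":0,"ty":0,"tz":0,"wx":0,"wy":0,"wz":0.05},{"tx":0,"ty":0,"tz":0,"wx":0,"wy":0,"wz":0.08},{"tx":0,"ty":0,"tz":0,"wx":0,"wy":0,"wz":0.07},{"tx":0,"ty":0,"tz":0,"wx":0,"wy":0,"wz":0.041},{"tx":0,"ty":0.6,"tz":0,"wx":0,"wy":0,"wz":0},{"tx":0,"ty":1.2,"tz":0,"wx":0,"wy":0,"wz":0},{"tx":-0.1,"ty":1.8,"tz":0,"wx":0,"wy":0,"wz":0},{"tx":-0.1,"ty":2.4,"tz":0,"wx":0,"wy":0,"wz":0},{"tx":-0.1,"ty":2.6,"tz":0,"wx":0,"wy":0,"wz":0},{"tx":-0.1,"ty":2.6,"tz":0,"wx":0,"wy":0,"wz":0},{"tx":-0.1,"ty":2.6,"tz":0,"wx":0,"wy":0,"wz":0},{"tx":-0.1,"ty":2.6,"tz":0,"wx":0,"wy":0,"wz":0}]}}

```text
time_s: 18.77
ee_pos: [516.7, -171.5, 148.8]
ee_rot: [180.0, 0.1, -20.7]
force: [-0.0, 0.0, -2.5]
gripper_width: 13.9
gripper_force: 40.0
```

Call:
{"api": "move_arm", "payload": {"plan": [{"tx":-0.1,"ty":2.6,"tz":0,"wx":0,"wy":0,"wz":0},{"tx":-0.1,"ty":2.6,"tz":0,"wx":0,"wy":0,"wz":0},{"tx":0,"ty":2.4,"tz":0,"wx":0,"wy":0,"wz":0},{"tx":0,"ty":1.8,"tz":0,"wx":0,"wy":0,"wz":0},{"tx":0,"ty":1.4,"tz":0,"wx":0,"wy":0,"wz":0},{"tx":0,"ty":0.6,"tz":0,"wx":0,"wy":0,"wz":0},{"tx":0,"ty":0.3,"tz":0,"wx":0,"wy":0,"wz":0},{"tx":0,"ty":0,"tz":0,"wx":0,"wy":0,"wz":0},{"tx":0,"ty":0,"tz":0,"wx":0,"wy":0,"wz":0},{"tx":0,"ty":0,"tz":0,"wx":0,"wy":0,"wz":0}]}}

```text
time_s: 19.6
ee_pos: [475.2, -277.7, 149.2]
ee_rot: [-180.0, 0.0, -20.7]
force: [-0.1, -0.8, -2.8]
gripper_width: 13.6
gripper_force: 40.0
```

```bash
python3 - <<'E'
from h import *
go(475.4,-278.6,90,-20.7)
E
```

```text
wz 0.0008 t cm [0.053 0.078 5.918] at [ 475.2 -277.7  149.2] [-1.7999e+02  1.0000e-02 -2.0650e+01]
```

Call:
{"api": "move_arm", "payload": {"plan": [{"tx":0.05,"ty":0.06,"tz":0.4,"wx":0,"wy":0,"wz":0},{"tx":0,"ty":0,"tz":0.8,"wx":0,"wy":0,"wz":0},{"tx":0,"ty":0,"tz":1.1,"wx":0,"wy":0,"wz":0},{"tx":0,"ty":0,"tz":1.1,"wx":0,"wy":0,"wz":0},{"tx":0,"ty":0,"tz":1.0,"wx":0,"wy":0,"wz":0},{"tx":0,"ty":0,"tz":0.8,"wx":0,"wy":0,"wz":0},{"tx":0,"ty":0,"tz":0.5,"wx":0,"wy":0,"wz":0},{"tx":0,"ty":0,"tz":0.2,"wx":0,"wy":0,"wz":0},{"tx":0,"ty":0,"tz":0,"wx":0,"wy":0,"wz":0},{"tx":0,"ty":0,"tz":0,"wx":0,"wy":0,"wz":0}]}}

```text
time_s: 20.43
ee_pos: [475.6, -279.3, 90.5]
ee_rot: [180.0, -0.0, -20.7]
force: [0.3, 0.2, -3.4]
gripper_width: 13.7
gripper_force: 40.0
```

```bash
python3 - <<'E'
from h import *
go(475.4,-278.6,62.2,-20.7)
f=grab_frame('wrist'); g=cv2.cvtColor(f['color'],cv2.COLOR_RGB2GRAY)
for v in range(116,158,3): print(v,g[v,256:300:2].tolist())
E
```

```text
wz -0.0002 t cm [-0.046 -0.06   2.831] at [ 475.6 -279.3   90.5] [ 1.7999e+02 -4.0000e-02 -2.0710e+01]
116 [237, 238, 237, 237, 237, 237, 238, 237, 238, 238, 237, 237, 238, 238, 236, 237, 236, 238, 238, 238, 238, 237]
119 [238, 236, 238, 238, 239, 236, 237, 237, 238, 238, 239, 240, 238, 239, 237, 236, 238, 237, 238, 236, 236, 238]
122 [238, 237, 238, 238, 236, 238, 238, 225, 229, 187, 149, 129, 202, 229, 235, 240, 237, 238, 237, 236, 237, 237]
125 [238, 237, 237, 237, 241, 183, 162, 104, 112, 115, 113, 110, 107, 155, 159, 191, 221, 239, 236, 237, 236, 238]
128 [238, 237, 237, 239, 220, 112, 114, 114, 112, 111, 104, 167, 167, 166, 164, 164, 194, 224, 239, 237, 238, 237]
131 [238, 237, 237, 231, 152, 111, 109, 115, 121, 120, 115, 113, 102, 153, 150, 163, 164, 167, 234, 237, 238, 238]
134 [239, 238, 240, 159, 103, 114, 111, 120, 195, 240, 246, 158, 110, 96, 143, 163, 163, 148, 227, 239, 238, 238]
137 [237, 237, 236, 199, 106, 114, 106, 114, 203, 242, 247, 167, 105, 89, 171, 166, 166, 161, 230, 240, 237, 236]
140 [237, 237, 239, 221, 98, 113, 104, 110, 113, 114, 108, 104, 93, 100, 160, 165, 165, 142, 228, 237, 237, 238]
143 [238, 237, 239, 234, 206, 108, 116, 121, 110, 91, 122, 173, 180, 176, 172, 175, 175, 237, 240, 237, 237, 238]
146 [238, 238, 237, 237, 235, 212, 106, 116, 114, 157, 176, 175, 173, 175, 175, 171, 236, 243, 239, 238, 239, 236]
149 [237, 238, 238, 239, 238, 238, 233, 214, 149, 113, 105, 99, 110, 169, 233, 237, 238, 238, 239, 237, 238, 238]
152 [237, 238, 238, 237, 238, 236, 238, 239, 239, 237, 235, 234, 239, 240, 240, 238, 238, 237, 237, 238, 239, 238]
155 [238, 238, 237, 237, 238, 236, 236, 238, 238, 237, 237, 238, 238, 237, 238, 237, 238, 237, 238, 237, 238, 238]
```

The pin tip shows inside the hole, about 1 mm off centre. Correcting and seating.

Call:
{"api": "move_arm", "payload": {"plan": [{"tx":-0.02,"ty":-0.07,"tz":0.2,"wx":0,"wy":0,"wz":0},{"tx":0,"ty":0,"tz":0.4,"wx":0,"wy":0,"wz":0},{"tx":0,"ty":0,"tz":0.4,"wx":0,"wy":0,"wz":0},{"tx":0,"ty":0,"tz":0.3,"wx":0,"wy":0,"wz":0},{"tx":0,"ty":0,"tz":0.2,"wx":0,"wy":0,"wz":0},{"tx":0,"ty":0,"tz":0.1,"wx":0,"wy":0,"wz":0},{"tx":0,"ty":0,"tz":0,"wx":0,"wy":0,"wz":0},{"tx":0,"ty":0,"tz":0,"wx":0,"wy":0,"wz":0}]}}

```text
time_s: 21.15
ee_pos: [475.4, -278.5, 74.2]
ee_rot: [180.0, -0.0, -20.7]
force: [0.3, 0.1, -3.3]
gripper_width: 13.8
gripper_force: 40.0
```

Call:
{"api": "move_arm", "payload": {"plan": [{"tx":0,"ty":0,"tz":0.2,"wx":0,"wy":0,"wz":0},{"tx":0,"ty":0,"tz":0.2,"wx":0,"wy":0,"wz":0},{"tx":0,"ty":0,"tz":0.2,"wx":0,"wy":0,"wz":0},{"tx":0,"ty":0,"tz":0.15,"wx":0,"wy":0,"wz":0},{"tx":0,"ty":0,"tz":0.1,"wx":0,"wy":0,"wz":0},{"tx":0,"ty":0,"tz":0.05,"wx":0,"wy":0,"wz":0},{"tx":0,"ty":0,"tz":0,"wx":0,"wy":0,"wz":0},{"tx":0,"ty":0,"tz":0,"wx":0,"wy":0,"wz":0}]}}

```text
time_s: 21.82
ee_pos: [475.4, -278.4, 65.3]
ee_rot: [180.0, -0.0, -20.7]
force: [-0.6, -0.6, -3.4]
gripper_width: 13.6
gripper_force: 40.0
```

No contact on the way down. Contact with the mould is expected near 62.2.

Call:
{"api": "move_arm", "payload": {"plan": [{"tx":0,"ty":0,"tz":0.1,"wx":0,"wy":0,"wz":0},{"tx":0,"ty":0,"tz":0.08,"wx":0,"wy":0,"wz":0},{"tx":0,"ty":0,"tz":0.06,"wx":0,"wy":0,"wz":0},{"tx":0,"ty":0,"tz":0.04,"wx":0,"wy":0,"wz":0},{"tx":0,"ty":0,"tz":0,"wx":0,"wy":0,"wz":0},{"tx":0,"ty":0,"tz":0,"wx":0,"wy":0,"wz":0}]}}

```text
time_s: 22.32
ee_pos: [475.4, -278.4, 62.4]
ee_rot: [180.0, -0.0, -20.7]
force: [-0.1, 0.9, -3.7]
gripper_width: 13.9
gripper_force: 40.0
```

Call:
{"api": "move_arm", "payload": {"plan": [{"tx":0,"ty":0,"tz":0.03,"wx":0,"wy":0,"wz":0},{"tx":0,"ty":0,"tz":0,"wx":0,"wy":0,"wz":0},{"tx":0,"ty":0,"tz":0,"wx":0,"wy":0,"wz":0}]}}

```text
time_s: 22.57
ee_pos: [475.4, -278.5, 62.2]
ee_rot: [180.0, -0.0, -20.7]
force: [-0.1, -0.4, -2.1]
gripper_width: 13.6
gripper_force: 40.0
```

Call:
{"api": "move_arm", "payload": {"plan": [{"tx":0,"ty":0,"tz":0.03,"wx":0,"wy":0,"wz":0},{"tx":0,"ty":0,"tz":0,"wx":0,"wy":0,"wz":0},{"tx":0,"ty":0,"tz":0,"wx":0,"wy":0,"wz":0}]}}

```text
time_s: 22.82
ee_pos: [475.4, -278.5, 62.2]
ee_rot: [180.0, -0.0, -20.7]
force: [-0.4, -0.4, 1.5]
gripper_width: 13.5
gripper_force: 40.0
```

Contact at exactly the seated height. Releasing and rising.

Call:
{"api": "move_arm", "payload": {"plan": [{"tx":0,"ty":0,"tz":0,"wx":0,"wy":0,"wz":0},{"tx":0,"ty":0,"tz":0,"wx":0,"wy":0,"wz":0},{"tx":0,"ty":0,"tz":0,"wx":0,"wy":0,"wz":0},{"tx":0,"ty":0,"tz":0,"wx":0,"wy":0,"wz":0},{"tx":0,"ty":0,"tz":0,"wx":0,"wy":0,"wz":0},{"tx":0,"ty":0,"tz":0,"wx":0,"wy":0,"wz":0},{"tx":0,"ty":0,"tz":0,"wx":0,"wy":0,"wz":0},{"tx":0,"ty":0,"tz":0,"wx":0,"wy":0,"wz":0}], "gripper": 7}}

```text
time_s: 23.48
ee_pos: [475.4, -278.4, 61.8]
ee_rot: [180.0, -0.0, -20.7]
force: [-0.3, 0.9, -0.2]
gripper_width: 64.1
gripper_force: 0.0
```

Call:
{"api": "move_arm", "payload": {"plan": [{"tx":0,"ty":0,"tz":-0.4,"wx":0,"wy":0,"wz":0},{"tx":0,"ty":0,"tz":-0.9,"wx":0,"wy":0,"wz":0},{"tx":0,"ty":0,"tz":-1.4,"wx":0,"wy":0,"wz":0},{"tx":0,"ty":0,"tz":-1.8,"wx":0,"wy":0,"wz":0},{"tx":0,"ty":0,"tz":-1.8,"wx":0,"wy":0,"wz":0},{"tx":0,"ty":0,"tz":-1.8,"wx":0,"wy":0,"wz":0},{"tx":0,"ty":0,"tz":-1.3,"wx":0,"wy":0,"wz":0},{"tx":0,"ty":0,"tz":-0.8,"wx":0,"wy":0,"wz":0},{"tx":0,"ty":0,"tz":-0.3,"wx":0,"wy":0,"wz":0},{"tx":0,"ty":0,"tz":0,"wx":0,"wy":0,"wz":0},{"tx":0,"ty":0,"tz":0,"wx":0,"wy":0,"wz":0}]}}

```text
time_s: 24.4
ee_pos: [475.0, -278.2, 166.4]
ee_rot: [-180.0, 0.1, -20.7]
force: [-0.2, -0.8, -0.1]
gripper_width: 70.0
gripper_force: 0.0
```

```bash
python3 - <<'E'
from h import *
f=grab_frame('top'); im=f['color'].astype(int)
m=((im[:,:,2]-im[:,:,0]>2)&(im[:,:,2]>105)).astype(np.uint8)*255
u,v,w=158,214,48; mm=np.zeros_like(m); mm[v-w:v+w,u-w:u+w]=m[v-w:v+w,u-w:u+w]
cs,_=cv2.findContours(mm,cv2.RETR_EXTERNAL,cv2.CHAIN_APPROX_NONE); c=max(cs,key=cv2.contourArea)[:,0]
print('pile now, z18',np.hstack(cv2.minAreaRect(np.array([onz(f,a,b,18)[:2] for a,b in c],np.float32))).round(1))
f=grab_frame('wrist'); s=env.state(); p=s['ee_pos'];b=np.radians(s['ee_rot'][2])
g=cv2.cvtColor(f['color'],cv2.COLOR_RGB2GRAY)
for V in (110,125,150,165):
    d=np.diff(g[V,190:360].astype(int)); i=np.where(abs(d)>40)[0]; print(V,(i+190).tolist(),[(-np.sin(b)*(r:=onz(f,k+190.5,V,51,True)-p)[0]+np.cos(b)*r[1]).round(1) for k in i])
e=cv2.HoughCircles(cv2.medianBlur(g[100:170,230:330],3),cv2.HOUGH_GRADIENT,1,30,param1=100,param2=8,minRadius=6,maxRadius=13)
print(None if e is None else e[0][:3]+[230,100,0], p)
E
```

```text
pile now, z18 [542.7 271.2 160.7 110.8   9.6]
110 [343] [np.float64(-59.7)]
125 [214, 274, 275, 276, 339, 343] [np.float64(54.6), np.float64(1.4), np.float64(0.5), np.float64(-0.3), np.float64(-56.2), np.float64(-59.8)]
150 [214, 339] [np.float64(54.9), np.float64(-56.5)]
165 [338, 342, 346, 348, 351, 358] [np.float64(-55.9), np.float64(-59.6), np.float64(-63.3), np.float64(-65.2), np.float64(-68.0), np.float64(-74.5)]
[[276.5        134.5          9.60000038]] [ 474.81147368 -278.08533432  165.86454208]
```

```bash
python3 -c "
from workcell import env
print(env.job_done())"
```

```text
the job is handed in; nothing more can be done
None
```

The filling plate is stacked squarely on the blank pile, the cover plate is seated flat over the mould's pins, and the job is handed in at about 24.5 s; no verdict came back.

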